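# Loosen the left-hand nut of a twin blender base

## Robot

A 6-joint arm with a two-finger parallel gripper is mounted at the origin on a cart in front of the work surface, level with it; the furniture and walls round the work are solid. World frame = base frame: x ahead of the robot, y to its left, z up, the work surface at z = 0. Lengths are in mm, angles in degrees, forces in N, time in s.
With the tool pointing down it reaches from about 300 to 850 mm from the base axis. Payload 4.2 kg.
Tool frame: the origin (TCP) lies midway between the tips of the shut fingers; the grasp point (between the pads) lies 19 mm behind it (env.grasp_offset is the distance from the TCP to the grasp point, in mm); z points along the fingers, y is the line along which they close (so a half turn about z gives the same grasp; the last joint's range is limited). The gripper opens to 91 mm and grips with 3 to 60 N. Pads are 32 mm wide; open, the fingers measure 118 mm over their backs; the gripper's body (76 mm by 178 mm) begins 60 mm behind the grasp point.
Start: joints at [-70.646, 18.312, 89.639, -0, 72.044, -1.146], TCP at [201.377, -538.6, 213.976] pointing down, gripper open.
Joint ranges: [-177.97, 177.97], [-48.28, 115.42], [12.27, 149.76], [-77.06, 257.06], [2.81, 150.46], [-146.56, 146.56]. Speed limits (degrees/s): [147.25, 147.25, 180, 180, 180, 180].

## Interface

Orientations are given as [roll, pitch, yaw] about the fixed x, y, z axes, in that order (R = Rz(yaw) Ry(pitch) Rx(roll)).
In Python, from workcell import env, optics gives the robot as it stands. The module is installed in compiled form; this text tells all that it offers.
- The arm moves only by the tool send_rows, never from a script. Its argument "targets" is a list that holds one entry, the list of rows, each a list of 7 numbers: the turn, a rotation vector about the world's x, y, z scaled (see below), then the shift along the world's x, y, z scaled (see below), then the closure, from -1 (fully open) to 1 (shut). In form: [[[rx, ry, rz, x, y, z, gripper], ...]]. A call has 1 to 12 rows; each row shifts and turns the commanded pose from where the row before left it; what a row does not reach is not made up. The controller multiplies each number of a shift by 0.2 m and each number of a turn by pi/2 rad. A row lasts 1/10 s, in which the tool goes at most 50 mm and 8.59 degrees, less where a joint would pass 70% of its speed; a pose out of reach is approached as far as the arm can. A call with a number of a shift or a turn outside -1 to 1 is refused whole. A call with a gripper value outside its range is refused whole. The fingers move at their own pace and stop on an object; "grip_force" is the grip in N (left out, the last holds). Time passes only in rows, so rows that do not move let the fingers close. It gives the time, the measured TCP pose, the force, the opening and the grip force at its end, in the units of the state.
- env.state(): the state, without advancing time (a new reading comes with each control period).
- optics.grab_frame(name): name is "side" or "top"; returns (picture, depth): 400x640x3 uint8, red, green, blue; 400x640 float32, mm along the optical axis (not along the pixel's ray), 0 where there is no reading.
- optics.camera_info(name): a dict with "camera_matrix" (3x3 intrinsics, pixels), "k1" (the pictures are not rectified: a ray, as slopes to the right and down, at radius r is drawn at 1 + k1 r^2 times it, then the intrinsics apply), "R" (3x3) and "t" (3): a world point X has camera coordinates R X + t. Camera axes: x right, y down, z forward; pixel columns grow to the right and rows downward; lengths in mm; the calibration is good to about 2 mm. A picture is of the moment at which its call begins. camera_info takes no time and is no camera call.
- env.job_done(): hands the job in; it is judged then, once.
Trained networks look in the newest picture that a camera, given by its name, has taken for a name from the list of things; names that differ only in an ending like _2 or _b are one class to them, and where a whole thing is asked for, a point or a joint stands for the part that bears it (a point fixed in the world has none). Each returns a list of dicts, best first, with "conf" (0 to 1); they miss things now and then, are a little off and sometimes report something else, mostly with a low value. They report only what shows in the picture. A call takes as long as a camera call.
- optics.silhouettes(camera, name): "mask" (400x640 bool, what is visible of it) and "at" ([column, row] in pixels, amid what is visible of it).
- optics.place_of(camera, name): "at" ([column, row] in pixels: a listed point, or the origin of a listed thing).
The state is a dict: "time_s": time; "qpos": joint angles; "qvel": joint speeds; "effort": joint torques, N m; "ee_pos": TCP position; "ee_rot": TCP orientation; "force": force on the tool from outside, world axes, zero at the start; "torque": the same for the moment, N m; "gripper_width": finger opening in mm; "gripper_force": force on a finger pad.
Only numpy, scipy, OpenCV 4.12 (cv2) and the standard library are available. Lean on these libraries where they do the work, as an engineer would, in place of code of your own. Each camera call takes 0.05 s, during which the arm holds its last target. There are 200 camera calls.

## Task

On the white twin-spindle blender base, loosen the steel T-bar nut that sits on the tall raised boss by about a quarter turn, then let go of it. Its spindle runs backwards, so this nut has a left-hand thread: it loosens clockwise seen from above, and the usual direction would only tighten it. Do not tighten it, and leave the other nut, on the low collar, as it is.

Things in the scene. Friction and masses are not known exactly. Their poses are not given: they have to be found in the camera images.
- raised_nut_grip (a point): Nut to loosen, on the black boss 30 mm tall: steel flange disc (52 mm wide, 8 mm thick) with an upright bar on it, 56 long, 14 thick, 36 tall; spindle end stands 8 mm out of its top. Point on the axis, 122 mm over the worktop, 22 mm above the flange, 14 mm below the bar's top; x along the bar, z up, turns with the nut. Grip the bar across its thickness from above.
- raised_nut (a joint): Turning angle of that nut in rad about the vertical: 0 is snug; it grows as the nut turns clockwise seen from above, which loosens it, and falls as it turns anticlockwise, which tightens it. It starts between 0 and 0.25 and stays where it is left; turning takes about 0.12 N m all the way and lifts the nut 1.3 mm per rad.
- low_nut_grip (a point): The other nut, same shape and same point and axes, to be left alone: on the low black collar (6 mm tall), point 98 mm over the worktop, 150 mm from the first. Both stand on the blender base, a fixed white box 280 x 130 mm, 63 mm high with a steel top plate, one nut near each end; the base may be turned any way. A tall fridge bounds the worktop on the right (-y).
- low_nut (a joint): Turning angle of the other nut in rad: 0 as it starts; right-hand thread, it grows as the nut turns anticlockwise seen from above.

How it is judged:
By the outcome, as a careful person would: the job done as asked, in the order asked, and still so for the second after the job is handed in, with the robot touching nothing.
It also fails if it takes over 32 s, if anything falls off the work surface, if the arm or the gripper's body presses on something with over 40 N, if the wrist force passes 120 N, or if a joint passes its speed limit or range.

## Working session

There is one attempt and no reset: what is moved stays moved. The work goes in short steps, Python scripts to look and compute and a tool call to move; the robot and the scene stay as the last step left them, time stands still between calls to the robot, and variables do not carry over. Pictures are saved under pics/ and viewed, at most 10 in all, crops included, and the job is handed in when it is done.

Besides the shell and the picture viewer there is one more tool, called after "Call:" by a JSON object that holds its "name" and its "arguments". send_rows: Moves the arm, as the interface text tells. Its arguments: {"type":"object","properties":{"targets":{"type":"array"},"grip_force":{"type":"number"}},"required":["targets"]}

```bash
mkdir -p pics
cat > h.py <<'E'
import numpy as np, cv2
from workcell import env, optics
def ray(cam,px):
    i=optics.camera_info(cam);K=np.array(i["camera_matrix"]);k=i["k1"]
    d=np.array([(px[0]-K[0,2])/K[0,0],(px[1]-K[1,2])/K[1,1]]);u=d.copy()
    for _ in range(30): u=d/(1+k*(u@u))
    R=np.array(i["R"]);t=np.array(i["t"]).ravel()
    return -R.T@t, R.T@np.array([u[0],u[1],1.])
def atz(cam,px,z):
    o,d=ray(cam,px);return o+d*(z-o[2])/d[2]
def atd(cam,px,dep):
    o,d=ray(cam,px);return o+d*dep
E
python3 - <<'E'
from h import *
s=env.state();print(s)
for c in("top","side"):
    p,d=optics.grab_frame(c);cv2.imwrite(f"pics/{c}0.png",p[:,:,::-1]);np.save(f"{c}d.npy",d)
    for n,z in(("raised_nut_grip",122),("low_nut_grip",98)):
        for r in optics.place_of(c,n)[:3]: print(c,n,r,atz(c,r["at"],z).round(1))
        for r in optics.silhouettes(c,n)[:2]:
            m=r["mask"];ys,xs=np.nonzero(m&(d>0))
            P=np.array([atd(c,(x,y),d[y,x]) for x,y in zip(xs,ys)])
            if len(P)<10: continue
            t=P[(P[:,2]>z+4)&(P[:,2]<z+30)]
            print(c,n,r["conf"],r["at"],len(P),"z",np.percentile(P[:,2],[2,50,98]).round(0))
            if len(t)>10:
                (cx,cy),wh,a=cv2.minAreaRect(t[:,:2].astype(np.float32));v=np.linalg.svd(t[:,:2]-t[:,:2].mean(0),full_matrices=False)[2][0]
                print("  bar",len(t),cx,cy,wh,a,"pca",np.degrees(np.arctan2(v[1],v[0])),t.mean(0))
E
```

```text
{'time_s': 0.0, 'qpos': array([-7.06448420e+01,  1.83507107e+01,  8.97061157e+01,  5.05719598e-04,
        7.20450286e+01, -1.14624250e+00]), 'qvel': array([ 0.07861203,  0.03389555, -0.01425053,  0.08527132, -0.00490305,
       -0.05897018]), 'effort': array([-2.95996848e-03, -4.12464523e+01, -2.31976140e+01,  7.25489692e-02,
        4.58999164e-02, -1.49017606e-04]), 'ee_pos': array([ 201.21296971, -538.09831252,  213.13159023]), 'ee_rot': array([-1.79898175e+02, -2.51825998e-03,  2.05012419e+01]), 'force': array([-0.23481504,  0.34507353, -0.43851572]), 'torque': array([-0.01394519, -0.01954402, -0.00588542]), 'gripper_force': 0.0, 'gripper_width': 91.06389101230565}
top raised_nut_grip {'at': [316.0, 173.9], 'conf': 0.67} [596.8 121.2 122. ]
top low_nut_grip {'at': [303.3, 240.6], 'conf': 0.84} [442.1 156.1  98. ]
top low_nut_grip 0.88 [306.7, 239.2] 367 z [ 68.  77. 119.]
  bar 126 443.4450988769531 147.21517944335938 (52.974029541015625, 14.125520706176758) 77.76993560791016 pca -102.82364464687255 [443.10571    147.15042145 111.91175151]
side raised_nut_grip {'at': [293.4, 213.5], 'conf': 0.77} [587.5 114.  122. ]
side raised_nut_grip 0.6 [296.3, 220.1] 781 z [ 92. 113. 135.]
  bar 191 584.7871704101562 114.00927734375 (57.40691375732422, 12.983634948730469) 73.35427856445312 pca 70.64054342969358 [584.06993529 117.78819739 131.41795468]
side low_nut_grip {'at': [359.3, 255.6], 'conf': 0.9} [434.1 145.8  98. ]
side low_nut_grip 0.85 [357.1, 261.7] 908 z [ 69.  88. 112.]
  bar 236 440.79400634765625 148.75868225097656 (55.178035736083984, 13.587432861328125) 74.57329559326172 pca 74.81791091631565 [439.54035143 152.75921902 108.32083583]
```

Run:
```python
from h import *
for c,cx,cy in(("top",310,205),("side",325,235)):
    p=cv2.imread(f"pics/{c}0.png")[cy-70:cy+70,cx-95:cx+95]
    cv2.imwrite(f"pics/{c}0c.png",cv2.resize(p,None,fx=4,fy=4,interpolation=cv2.INTER_CUBIC))
# top-depth points: bar of the raised nut
for c in("top","side"):
    d=np.load(f"{c}d.npy");ys,xs=np.nonzero(d>0)
    s=[(x,y) for x,y in zip(xs,ys) if 230<x<420 and 130<y<310]
    P=np.array([atd(c,q,d[q[1],q[0]]) for q in s])
    for C,lo,hi in(((588,115),127,150),((441,149),103,126)):
        t=P[(np.hypot(P[:,0]-C[0],P[:,1]-C[1])<45)&(P[:,2]>lo)&(P[:,2]<hi)]
        if len(t)<8: print(c,"few");continue
        print(c,C,len(t),cv2.minAreaRect(t[:,:2].astype(np.float32)),t.mean(0).round(1))
    w=P[(P[:,2]>160)];print("high",len(w),w.min(0) if len(w) else "",w.max(0) if len(w) else "")
```

```text
Traceback (most recent call last):
  File "h.py", line 12, in atd
    o,d=ray(cam,px);return o+d*dep
        ~~~^^^^^^^^
  File "h.py", line 4, in ray
    i=optics.camera_info(cam);K=np.array(i["camera_matrix"]);k=i["k1"]
ValueError: time passes only in moves, steps and waits
```

View pics/top0.png

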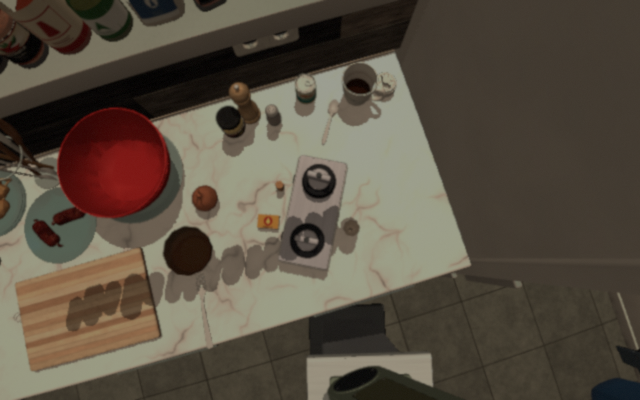

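View pics/side0.png

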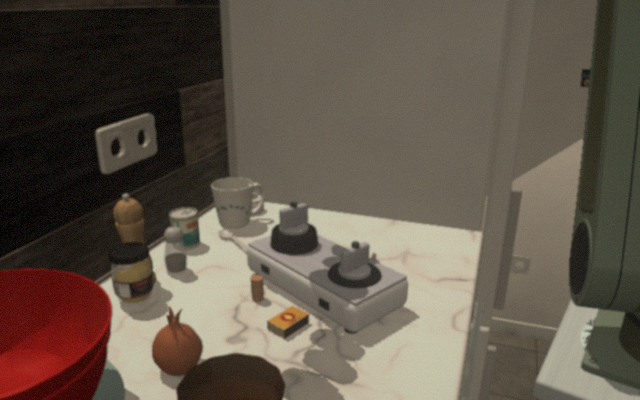

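The top view shows the low nut nearer the robot at about (307,240) and the raised one farther at about (319,178). In the side view the raised nut on its boss is at (294,218). The fridge's near edge is at about (465,265) in the top view.

```bash
cat > h.py <<'E'
import numpy as np, cv2, functools
from workcell import env, optics
info=functools.lru_cache(None)(optics.camera_info)
def pts(cam,px,dep):
    """px Nx2, depth N -> world Nx3"""
    i=info(cam);K=np.array(i["camera_matrix"],float);k=i["k1"]
    d=(np.atleast_2d(px)-K[[0,1],[2,2]])/K[[0,1],[0,1]];u=d.copy()
    for _ in range(30): u=d/(1+k*(u**2).sum(1,keepdims=True))
    R=np.array(i["R"]);t=np.array(i["t"]).ravel()
    return (np.c_[u,np.ones(len(u))]*np.reshape(dep,(-1,1))-t)@R
def cloud(cam,d):
    ys,xs=np.nonzero(d>0);return pts(cam,np.c_[xs,ys],d[ys,xs])
E
python3 - <<'E'
from h import *
for c in("top","side"):
    P=cloud(c,np.load(f"{c}d.npy"))
    for C,lo,hi in(((588,115),127,150),((441,149),103,126)):
        t=P[(np.hypot(P[:,0]-C[0],P[:,1]-C[1])<40)&(P[:,2]>lo)&(P[:,2]<hi)]
        if len(t)<8: print(c,"few");continue
        print(c,C,len(t),cv2.minAreaRect(t[:,:2].astype(np.float32)),t.mean(0).round(1))
    b=P[(P[:,2]>58)&(P[:,2]<76)&(np.hypot(P[:,0]-514,P[:,1]-132)<170)]
    print(c,"base",len(b),cv2.minAreaRect(b[:,:2].astype(np.float32)))
    f=P[(P[:,2]>200)&(P[:,2]<600)&(P[:,1]<0)&(P[:,0]>250)]
    if len(f): print("fridge",np.percentile(f,[1,5,50,95,99],axis=0).round(0))
d=np.load("topd.npy")
for q in((465,265),(455,265),(400,55),(460,285),(440,240),(480,240)): print(q,d[q[1],q[0]],pts("top",q,[d[q[1],q[0]]]).round(0))
E
```

```text
top (588, 115) 150 ((589.6785888671875, 114.82693481445312), (55.35813522338867, 13.74332046508789), 73.24944305419922) [588.7 114.7 136.2]
top (441, 149) 145 ((443.6700744628906, 148.2530975341797), (55.8221435546875, 14.125520706176758), 77.76993560791016) [443.5 148.  112.4]
top base 4057 ((516.304931640625, 131.50576782226562), (123.00936889648438, 272.1672668457031), 77.2372055053711)
fridge [[ 342. -328.  205.]
 [ 370. -321.  226.]
 [ 596. -257.  422.]
 [ 835. -193.  569.]
 [ 940. -165.  592.]]
side (588, 115) 214 ((585.3370971679688, 113.84942626953125), (57.45429992675781, 13.8868408203125), 72.60269165039062) [584.4 117.1 133.5]
side (441, 149) 284 ((440.8677062988281, 148.77471923828125), (55.05086898803711, 14.60853385925293), 73.04993438720703) [440.2 152.1 110.6]
side base 4327 ((514.0472412109375, 131.4992218017578), (123.14337921142578, 272.935546875), 77.2636947631836)
fridge [[  334. -1316.   203.]
 [  356. -1296.   216.]
 [  614.  -255.   348.]
 [  975.   -75.   469.]
 [ 1002.   -14.   479.]]
(465, 265) 947.2441 [[ 369. -261.   -0.]]
(455, 265) 949.82385 [[ 370. -236.   -2.]]
(400, 55) 1092.545 [[ 997. -143.  -54.]]
(460, 285) 1816.1422 [[ 237. -581. -901.]]
(440, 240) 956.93756 [[ 436. -200.    1.]]
(480, 240) 942.1666 [[ 432. -301.   14.]]
```

Call:
{"name": "send_rows", "arguments": {"targets": [[[0, 0, 0, 0, 0.15, 0.02, -1], [0, 0, 0, 0, 0.15, 0.02, -1], [0, 0, 0, 0, 0.15, 0.02, -1], [0, 0, 0, 0, 0.15, 0.02, -1], [0, 0, 0, 0, 0.15, 0.02, -1], [0, 0, 0, 0, 0.15, 0, -1], [0, 0, 0, 0, 0.15, 0, -1], [0, 0, 0, 0, 0.15, 0, -1], [0, 0, 0, 0.07, 0.14, 0, -1], [0, 0, 0, 0.07, 0.14, 0, -1], [0, 0, 0, 0.07, 0.14, 0, -1], [0, 0, 0, 0.07, 0.14, 0, -1]]]}}

```text
time_s: 1.7
ee_pos: [257.7, -185.5, 234.3]
ee_rot: [179.9, -0.0, 20.5]
force: [0.8, -0.2, 1.3]
gripper_width: 91.3
gripper_force: 0.0
```

Call:
{"name": "send_rows", "arguments": {"targets": [[[0, 0, 0, 0.07, 0.14, 0, -1], [0, 0, 0, 0.07, 0.14, 0, -1], [0, 0, 0.07, 0.07, 0.14, 0, -1], [0, 0, 0.07, 0.13, 0.1, 0, -1], [0, 0, 0.07, 0.13, 0.1, 0, -1], [0, 0, 0.07, 0.13, 0.1, 0, -1], [0, 0, 0.07, 0.13, 0.1, 0, -1], [0, 0, 0.07, 0.13, 0.1, 0, -1], [0, 0, 0.07, 0.13, 0.1, 0, -1], [0, 0, 0.07, 0.13, 0.1, 0, -1], [0, 0, 0, 0.13, 0.1, 0, -1], [0, 0, 0, 0.13, 0.1, 0, -1]]]}}

```text
time_s: 2.9
ee_pos: [534.4, 78.4, 234.0]
ee_rot: [180.0, 0.0, 70.9]
force: [0.1, -0.1, 1.0]
gripper_width: 91.0
gripper_force: 0.0
```

Call:
{"name": "send_rows", "arguments": {"targets": [[[0, 0, 0.012, 0.09, 0.06, 0, -1], [0, 0, 0.012, 0.09, 0.06, 0, -1], [0, 0, 0, 0.085, 0.06, 0, -1], [0, 0, 0, 0, 0, -0.1, -1], [0, 0, 0, 0, 0, -0.1, -1], [0, 0, 0, 0, 0, -0.1, -1], [0, 0, 0, 0, 0, 0, -1]]]}}

```text
time_s: 3.6
ee_pos: [584.5, 113.1, 171.1]
ee_rot: [-179.7, 0.2, 73.1]
force: [0.4, 0.4, -0.0]
gripper_width: 91.1
gripper_force: 0.0
```

Run:
```python
from h import *
print(env.state()["ee_pos"],env.state()["ee_rot"])
p,d=optics.grab_frame("side");v=p[100:300,180:480,::-1]
cv2.imwrite("pics/side1.png",cv2.resize(v,None,fx=2.6,fy=2.6,interpolation=cv2.INTER_CUBIC))
```

```text
[584.50015872 113.09635625 171.12610306] [-1.7968327e+02  1.6560392e-01  7.3067505e+01]
```

View pics/side1.png

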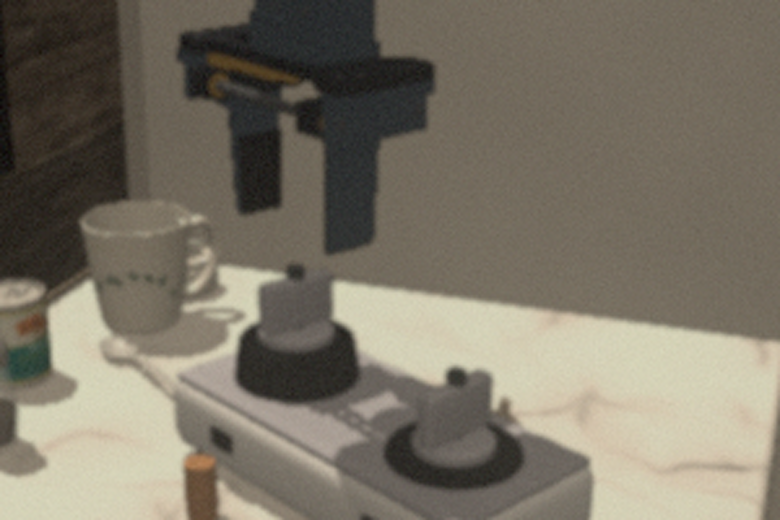

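The open fingers (about (258,210) and (350,250) in the crop) straddle the raised nut's bar, which is at (295,300). I'll descend now.

Call:
{"name": "send_rows", "arguments": {"targets": [[[0, 0, 0, 0.015, 0.005, -0.08, -1], [0, 0, 0, 0, 0, -0.08, -1], [0, 0, 0, 0, 0, -0.08, -1], [0, 0, 0, 0, 0, -0.08, -1], [0, 0, 0, 0, 0, 0, -1], [0, 0, 0, 0, 0, 0, -1], [0, 0, 0, 0, 0, 0, -1]]]}}

```text
time_s: 4.35
ee_pos: [590.5, 114.6, 111.7]
ee_rot: [179.8, -0.1, 73.1]
force: [-0.0, 0.7, 0.3]
gripper_width: 91.1
gripper_force: 0.0
```

Call:
{"name": "send_rows", "arguments": {"targets": [[[0, 0, 0, -0.015, 0, -0.025, -1], [0, 0, 0, 0, 0, 0, -1], [0, 0, 0, 0, 0, 0, 1], [0, 0, 0, 0, 0, 0, 1], [0, 0, 0, 0, 0, 0, 1], [0, 0, 0, 0, 0, 0, 1], [0, 0, 0, 0, 0, 0, 1], [0, 0, 0, 0, 0, 0, 1], [0, 0, 0, 0, 0, 0, 1], [0, 0, 0, 0, 0, 0, 1]]], "grip_force": 15}}

```text
time_s: 5.35
ee_pos: [586.4, 114.4, 105.0]
ee_rot: [180.0, 0.0, 73.1]
force: [-0.7, 0.5, -0.6]
gripper_width: 30.0
gripper_force: 0.0
```

Call:
{"name": "send_rows", "arguments": {"targets": [[[0, 0, 0, 0, 0, 0, 1], [0, 0, 0, 0, 0, 0, 1], [0, 0, 0, 0, 0, 0, 1], [0, 0, 0, 0, 0, 0, 1], [0, 0, 0, 0, 0, 0, 1]]], "grip_force": 15}}

```text
time_s: 5.85
ee_pos: [590.0, 113.4, 105.1]
ee_rot: [179.6, -0.0, 73.1]
force: [7.7, -3.5, -5.2]
gripper_width: 13.7
gripper_force: 15.0
```

```bash
python3 -c "
from h import *
s=env.state();print({k:np.round(s[k],2) for k in('ee_pos','ee_rot','force','torque','gripper_width','gripper_force')})"
```

```text
{'ee_pos': array([589.96, 113.38, 105.11]), 'ee_rot': array([ 1.7956e+02, -5.0000e-02,  7.3070e+01]), 'force': array([ 7.7 , -3.53, -5.17]), 'torque': array([-0.58, -1.4 , -0.08]), 'gripper_width': np.float64(13.72), 'gripper_force': np.float64(15.0)}
```

Call:
{"name": "send_rows", "arguments": {"targets": [[[0, 0, 0, 0.015, -0.005, 0, 1], [0, 0, 0, 0, 0, 0, 1], [0, 0, 0, 0, 0, 0, 1], [0, 0, -0.05, 0, 0, 0.0005, 1], [0, 0, -0.05, 0, 0, 0.0005, 1], [0, 0, -0.05, 0, 0, 0.0005, 1], [0, 0, -0.05, 0, 0, 0.0005, 1], [0, 0, -0.05, 0, 0, 0.0005, 1], [0, 0, -0.05, 0, 0, 0.0005, 1], [0, 0, -0.05, 0, 0, 0.0005, 1], [0, 0, -0.05, 0, 0, 0.0005, 1], [0, 0, 0, 0, 0, 0, 1]]], "grip_force": 35}}

```text
time_s: 7.05
ee_pos: [589.9, 113.4, 105.8]
ee_rot: [179.9, -0.1, 37.1]
force: [3.4, -1.1, -1.8]
gripper_width: 13.8
gripper_force: 35.0
```

```bash
python3 -c "
from h import *
s=env.state();print({k:np.round(s[k],2) for k in('ee_pos','ee_rot','force','torque','gripper_width','gripper_force')})"
```

```text
{'ee_pos': array([589.88, 113.45, 105.84]), 'ee_rot': array([ 1.7994e+02, -6.0000e-02,  3.7080e+01]), 'force': array([ 3.37, -1.11, -1.82]), 'torque': array([-0.1 , -0.67, -0.13]), 'gripper_width': np.float64(13.85), 'gripper_force': np.float64(35.0)}
```

Call:
{"name": "send_rows", "arguments": {"targets": [[[0, 0, -0.05, 0, 0, 0.0005, 1], [0, 0, -0.05, 0, 0, 0.0005, 1], [0, 0, -0.05, 0, 0, 0.0005, 1], [0, 0, -0.05, 0, 0, 0.0005, 1], [0, 0, -0.05, 0, 0, 0.0005, 1], [0, 0, -0.05, 0, 0, 0.0005, 1], [0, 0, -0.05, 0, 0, 0.0005, 1], [0, 0, -0.05, 0, 0, 0.0005, 1], [0, 0, -0.05, 0, 0, 0.0005, 1], [0, 0, -0.05, 0, 0, 0.0005, 1], [0, 0, -0.05, 0, 0, 0.0005, 1], [0, 0, -0.05, 0, 0, 0.0005, 1]]]}}

```text
time_s: 8.25
ee_pos: [589.8, 113.8, 107.0]
ee_rot: [-180.0, -0.1, -17.0]
force: [3.9, 0.1, -2.2]
gripper_width: 13.7
gripper_force: 35.0
```

```bash
python3 -c "
from h import *
s=env.state();print({k:np.round(s[k],2) for k in('ee_pos','ee_rot','force','torque','gripper_width','gripper_force','qpos')})"
```

```text
{'ee_pos': array([589.81, 113.78, 107.04]), 'ee_rot': array([-1.7996e+02, -6.0000e-02, -1.6980e+01]), 'force': array([ 3.94,  0.06, -2.16]), 'torque': array([ 0.16, -0.57,  0.15]), 'gripper_width': np.float64(13.71), 'gripper_force': np.float64(35.0), 'qpos': array([9.8100e+00, 2.5320e+01, 9.5050e+01, 1.0000e-02, 5.9560e+01,
       1.1679e+02])}
```

Turned 90°. Next I open the fingers and lift straight up.

Call:
{"name": "send_rows", "arguments": {"targets": [[[0, 0, 0, 0, 0, 0, 1], [0, 0, 0, 0, 0, 0, -1], [0, 0, 0, 0, 0, 0, -1], [0, 0, 0, 0, 0, 0, -1], [0, 0, 0, 0, 0, 0, -1], [0, 0, 0, 0, 0, 0, -1], [0, 0, 0, 0, 0, 0, -1], [0, 0, 0, 0, 0, 0, -1]]]}}

```text
time_s: 9.05
ee_pos: [589.3, 113.4, 107.0]
ee_rot: [180.0, 0.0, -16.9]
force: [0.2, -0.2, 0.1]
gripper_width: 67.2
gripper_force: 0.0
```

Call:
{"name": "send_rows", "arguments": {"targets": [[[0, 0, 0, 0, 0, 0.05, -1], [0, 0, 0, 0, 0, 0.1, -1], [0, 0, 0, 0, 0, 0.1, -1], [0, 0, 0, 0, 0, 0.1, -1], [0, 0, 0, 0, 0, 0.1, -1], [0, 0, 0, 0, 0, 0.1, -1], [0, 0, 0, 0, 0, 0.1, -1], [0, 0, 0, 0, 0, 0, -1], [0, 0, 0, 0, 0, 0, -1]]]}}

```text
time_s: 9.95
ee_pos: [589.3, 113.4, 237.2]
ee_rot: [-180.0, -0.0, -16.9]
force: [-0.7, -1.1, -0.1]
gripper_width: 91.2
gripper_force: 0.0
```

Run:
```python
from h import *
p,d=optics.grab_frame("side");v=p[100:300,180:480,::-1]
cv2.imwrite("pics/side2.png",cv2.resize(v,None,fx=2.6,fy=2.6,interpolation=cv2.INTER_CUBIC))
P=cloud("side",d)
for C,lo,hi in(((588,115),127,150),((441,149),103,126)):
    t=P[(np.hypot(P[:,0]-C[0],P[:,1]-C[1])<40)&(P[:,2]>lo)&(P[:,2]<hi)]
    print(C,len(t),cv2.minAreaRect(t[:,:2].astype(np.float32)))
```

```text
(588, 115) 210 ((585.1874389648438, 114.83313751220703), (14.415937423706055, 55.9642219543457), 73.52118682861328)
(441, 149) 282 ((441.1297912597656, 148.83230590820312), (55.09401321411133, 14.294666290283203), 74.872314453125)
```

View pics/side2.png

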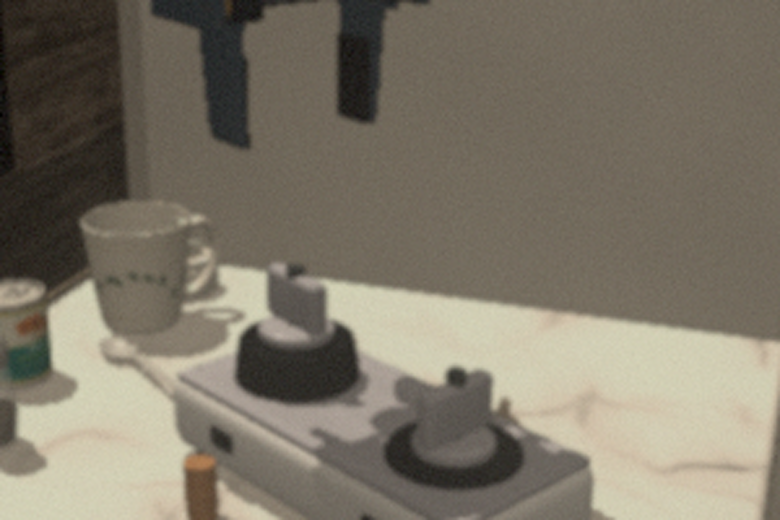

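The raised nut's bar, at (297,300) in the crop, now lies a quarter turn from where it was. The low nut at (455,410) is unchanged, and the gripper is clear above.

```bash
python3 -c "
from workcell import env
print(env.job_done())"
```

```text
the job is handed in; nothing more can be done
None
```

The raised nut is loosened 90° clockwise and released, the low nut is unmoved, and the job was handed in at about 10 s of the 32 s limit; no verdict was returned.

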